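# Contact-test a large capacitor and park it on the tape line

## Robot

A 6-joint arm with a two-finger parallel gripper is mounted at the origin on the work surface. World frame = base frame: x ahead of the robot, y to its left, z up, the work surface at z = 0. Lengths are in m, angles in rad, forces in N, time in s.
With the tool pointing down it reaches from about 0.225 to 0.875 m from the base axis. Payload 3.4 kg.
Tool frame: the origin (TCP) lies between the finger pads; the fingertips stand 11 mm ahead of it and the grasp point (between the pads) lies 8 mm behind it (tips_ahead is the distance from the TCP to the fingertips, in m); z points along the fingers, x is the direction in which the jaws open and shut, and the axes are right-handed (so a half turn about z gives the same grasp; the last joint's range is limited). The gripper opens to 85 mm and grips with 20 to 120 N. Pads are 22 mm wide; open, the fingers measure 114 mm over their backs; the gripper's body (76 mm by 85 mm) begins 54 mm behind the grasp point. The pads swing forward as they close: fully open they stand 13 mm farther back than shut.
Start: joints at [-1.244, 0.276, 1.505, -0, 1.361, -0.121], TCP at [0.249, -0.518, 0.242] pointing down, gripper open.
Joint ranges: [-2.89, 2.89], [-0.75, 2.08], [0.22, 2.7], [-1.18, 4.32], [0.11, 2.71], [-2.7, 2.7]. Speed limits (rad/s): [2.57, 2.57, 3.14, 3.14, 3.14, 3.14].

## Interface

Orientations are given as a unit quaternion [w, x, y, z].
In Python, from rig import get_state, get_image, sign_off, masks_of, tips_ahead gives the robot as it stands.
- The arm moves only by the tool play_rows, never from a script. Its argument "series" is a list of rows, each an object of numbers: "fingers": the closure, from -1 (fully open) to 1 (shut); "dx", "dy", "dz": the shift along the world's x, y, z in mm; "turn": the turn about the world's z in rad. A call has 1 to 20 rows; each row shifts and turns the pose as measured when the row begins; what a row does not reach is not made up. A row lasts 1/12 s, in which the tool goes at most 41.7 mm and 7.16 degrees, less where a joint would pass 70% of its speed; a pose out of reach is approached as far as the arm can. A call with a gripper value outside its range is refused whole. The fingers move at their own pace and stop on an object; "squeeze" is the grip in N (left out, the last holds). Time passes only in rows, so rows that do not move let the fingers close. It gives the time, the measured TCP pose, the force and the opening at its end, in the units of the state.
- get_state(): the state, without advancing time (a new reading comes with each control period).
- get_image(name): name is "scene" or "top" or "wrist"; returns a dict with "pixels" (480x640x3 uint8, red, green, blue), "vfov" (degrees; the focal length in pixels is half the picture's height over the tangent of half this angle, whatever the lens; pixels are square), "cx", "cy" (the principal point, pixels), "dist" ([k1, k2, p1, p2, k3] as OpenCV has them; the pictures are not rectified), "rvec" (rotation vector, rad) and "tvec" (3), from world to camera coordinates, as OpenCV has them; the wrist camera has in their place "hand_eye" (4x4, takes a point from camera to tool coordinates, whose origin is the TCP and whose axes are the tool frame's). Camera axes: x right, y down, z forward; pixel columns grow to the right and rows downward; lengths in m; the calibration is good to about 2 mm. A picture is of the moment at which its call begins: read the wrist's pose just before it. There is no depth.
- sign_off(): hands the job in, once; it reports no verdict.
Trained networks look in a picture, given as the dict that the camera call returned (one of the last four; its "shot" number tells which), for a name from the list of things; names that differ only in an ending like _2 or _b are one class to them, and where a whole thing is asked for, a point or a joint stands for the part that bears it (a point fixed in the world has none). Each returns a list of dicts, best first, with "p" (0 to 1); they miss things now and then, are a little off and sometimes report something else, mostly with a low value. They report only what shows in the picture. A call takes as long as a camera call. They do not tell look-alikes from the thing itself.
- masks_of(picture, label): "region" (480x640 bool, what is visible of it) and "xy" ([column, row] in pixels, amid what is visible of it).
The state is a dict: "clock": time; "qpos": joint angles; "qd": joint speeds; "effort": joint torques, N m; "position": TCP position; "ee_rot": TCP orientation; "contact_force": force on the tool from outside, world axes, zero at the start; "moment": the same for the moment, N m; "width": finger opening in m.
Only numpy, scipy, OpenCV 4.12 (cv2) and the standard library are available. Lean on these libraries where they do the work, as an engineer would, in place of code of your own. Each camera call takes 0.05 s, during which the arm holds its last target. There are 200 camera calls.

## Task

Roll the large capacitor along the mat, without lifting it, up to the tester and press it squarely against the two sprung brass plungers with a push of about 10 newtons for a good second, never as much as 20. Then gently roll it back and leave it lying at rest on the tape line: centred over the tape and parallel to it, with tape showing at both ends. Leave everything else where it is.

Things in the scene. Friction and masses are not known exactly. Their poses are not given: they have to be found in the camera images.
- can: The large capacitor: plain aluminium cylinder, 90 mm diameter, 130 mm long, 0.6 to 0.8 kg, lying on the green mat, too thick to grip, smooth (friction 0.2 to 0.3). Origin at its centre, 45 mm above the mat; y along the cylinder's axis; x, z turn as it rolls. Rolls easily: let go at 50 mm/s it coasts roughly 5 mm. Starts beyond the tape as seen from the tester, up to 0.18 rad out of square, up to 15 mm off the middle.
- tester: Low black tester box fixed to the table, 100 mm (x) by 220 mm (y), 70 mm high. Origin at the centre of its underside. Its -x side is the front, 50 mm from the origin, facing the capacitor and the tape. Two level brass plungers stand out of the front at y = -45 and +45 mm, 45 mm above the mat; a capacitor more than 20 mm off the middle misses one of them. Of the push on the capacitor's side, friction takes up to about a third before it reaches the plungers.
- plungers (a point): Midway between the two plungers' tips (18 mm discs, 72 mm clear between them), at their middle setting only: a hidden adjustment puts both tips anywhere up to 8 mm nearer or farther (tester's x), so the touch must be felt. Both ride on one spring bar that yields towards the tester by 4 N per mm in all (10 mm at most) and pushes back, damped. Axes as the tester's.
- gap (a point): Middle of the free space between the plungers, 35 mm from the tester's front, 45 mm above the mat. With the capacitor against the plungers at least 60 mm is free from the tester's front to the capacitor's side, and 72 mm across (y), so closed fingers can go down here and push the capacitor back. Axes as the tester's.
- line: The tape line: a strip of pale tape flat on the mat, 12 mm wide (its x), 240 mm long (its y), parallel to the tester's front and in front of it. Origin at its centre on the mat. The capacitor is parked when its centre is over the tape and its axis lies along the tape's y.
- driver_a: yellow-handled screwdriver, 190 mm, bystander; lies along its x axis. Origin at the middle of the tool.
- driver_b: black-handled screwdriver, 150 mm, bystander; lies along its x axis. Origin at the middle of the tool.
- small_cap_a: small black capacitor standing upright, 30 mm diameter, 40 mm tall, bystander. Origin at the underside.
- small_cap_b: small black capacitor standing upright, 25 mm diameter, 32 mm tall, bystander. Origin at the underside.
- heatsink: finned aluminium heat sink, 60 x 50 x 28 mm, bystander. Origin at the underside.
- enclosure: open black power-supply case with a circuit board in it, 200 x 110 x 45 mm, bystander. Origin at the underside.
- screw_tray: grey plastic screw tray, 100 x 70 x 25 mm, bystander. Origin at the underside.
Not all that is in view belongs to the job. What is meant by the can is not pink, purple or turquoise, and is the larger of those in its own colour.

How it is judged:
On the way:
1. the capacitor is pressed squarely against the plungers with 5 to 15 N for one second (contact force between can and tester between 5 and 15 N and angle between the y axis of can and the y axis of tester, either way round below 0.12 rad), for 1 s.
At the end, for the whole second after the job is handed in: The capacitor lies on the mat at rest and released, its centre within 6 mm of the tape's centre line and within 50 mm of the tape's middle along it, its axis within 0.12 rad of the tape's direction (x of can in the frame of line between -0.006 and 0.006 m and y of can in the frame of line between -0.05 and 0.05 m and angle between the y axis of can and the y axis of line, either way round below 0.12 rad and height (world z) of can below 0.05 m and linear speed of can below 0.004 m/s and angular speed of can below 0.1 rad/s); the robot touches nothing.
It fails at once if the capacitor is pressed on the tester with 20 N or more (contact force between can and tester above 20 N).
It fails at once if the capacitor is lifted off the mat or stood up (centre more than 53 mm above the mat) (height (world z) of can above 0.053 m).
It fails at once if a bystander (screwdriver, small capacitor, heat sink, power-supply case or screw tray) is pushed more than 20 mm (distance of any of driver_a, driver_b, small_cap_a, small_cap_b, heatsink, enclosure, screw_tray from where it was at the start of the episode above 0.02 m).
It also fails if it takes over 72 s, if anything falls off the work surface, if the arm or the gripper's body presses on something with over 40 N, if the wrist force passes 120 N, or if a joint passes its speed limit or range.

## Working session

There is one attempt and no reset: what is moved stays moved. The work goes in short steps, Python scripts to look and compute and a tool call to move; the robot and the scene stay as the last step left them, time stands still between calls to the robot, and variables do not carry over. Pictures are saved under pics/ and viewed, about 8 in all and at most 12, crops included, and the job is handed in when it is done.

Besides the shell and the picture viewer there is one more tool, called after "Emit:" in YAML: its name, and indented under it one key for each argument. play_rows: Moves the arm, as the interface text tells. Its arguments: {"type":"object","properties":{"series":{"type":"array"},"squeeze":{"type":"number"}},"required":["series"]}

```bash
mkdir -p pics; ls; python3 - <<'E'
from rig import *
import cv2,numpy as np
s=get_state(); print({k:np.round(v,3).tolist() for k,v in s.items()}, tips_ahead)
for n in ("top","scene"):
    p=get_image(n); cv2.imwrite(f"pics/{n}0.png",p["pixels"][:,:,::-1])
    print(n,{k:np.round(p[k],4).tolist() for k in p if k!="pixels"})
    for l in ("can","tester","line","plungers"):
        for m in masks_of(p,l)[:4]:
            r=m["region"];ys,xs=np.nonzero(r); print(l,round(m["p"],2),np.round(m["xy"]),r.sum(),xs.min(),xs.max(),ys.min(),ys.max())
E
```

```text
pics
{'clock': 0.0, 'qpos': [-1.244, 0.277, 1.506, -0.0, 1.361, -0.121], 'qd': [0.0, 0.002, 0.001, 0.0, 0.001, -0.001], 'effort': [0.002, -41.676, -24.58, 0.0, 0.011, -0.0], 'position': [0.249, -0.518, 0.241], 'ee_rot': [-0.001, 0.846, -0.532, -0.001], 'contact_force': [-0.437, -0.521, -0.145], 'moment': [0.003, -0.066, 0.067], 'width': 0.086} 0.011
top {'vfov': 43.4344, 'cx': 311.1181, 'cy': 239.621, 'dist': [-0.1902, 0.0, 0.0, 0.0, 0.0], 'rvec': [2.1451, -2.1092, 0.187], 'tvec': [0.0188, 0.5547, 1.2276], 'shot': 1}
can 0.84 [282. 246.] 2776 264 307 212 280
can 0.67 [443. 357.] 2778 410 477 324 390
can 0.6 [199. 230.] 1518 173 225 211 252
can 0.58 [195. 367.] 2786 165 226 329 401
tester 0.67 [469. 242.] 5649 408 497 188 292
line 0.57 [344. 246.] 513 338 344 193 298
plungers 0.71 [467. 242.] 5615 408 496 188 292
scene {'vfov': 46.4111, 'cx': 313.6937, 'cy': 239.661, 'dist': [-0.0489, 0.0, 0.0, 0.0, 0.0], 'rvec': [1.7629, 1.6602, -0.7204], 'tvec': [-0.0814, -0.3116, 1.5908], 'shot': 2}
can 0.88 [329. 202.] 1025 308 355 185 217
can 0.85 [424. 257.] 1655 396 448 238 277
can 0.8 [398. 175.] 2201 367 426 144 202
can 0.72 [181. 183.] 2388 149 212 153 213
tester 0.81 [142. 267.] 6105 103 205 215 316
tester 0.65 [165. 338.] 1039 147 186 320 356
line 0.86 [274. 271.] 460 270 280 231 311
line 0.64 [458. 220.] 1183 440 474 201 239
plungers 0.56 [141. 264.] 6108 102 205 215 316
```

View pics/top0.png

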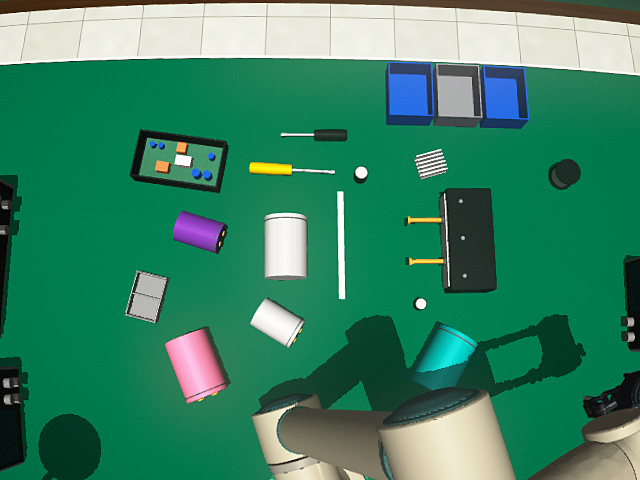

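View pics/scene0.png

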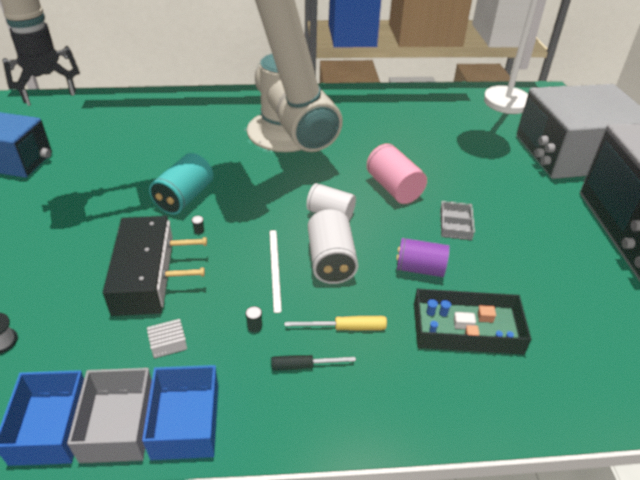

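The top picture shows the large white/aluminium can at (286,246), tape at (341,245), tester at (469,240) with its plunger tips at about (408,220) and (406,261). The candidates are large white (286,246), small white (277,322), pink (197,365), purple (200,231) and turquoise (444,353). The large white one fits: plain-coloured, the larger of the white pair, and beyond the tape as seen from the tester. I'll confirm it in a crop and fit poses.

```bash
cat > h.py <<'E'
import numpy as np,cv2
from scipy.optimize import minimize
from rig import *
def K(p):
    f=p["pixels"].shape[0]/2/np.tan(np.radians(p["vfov"])/2)
    return np.array([[f,0,p["cx"]],[0,f,p["cy"]],[0,0,1.]])
def RT(p,s=None):
    if "hand_eye" in p:
        q=s["ee_rot"]; from scipy.spatial.transform import Rotation as R
        T=np.eye(4);T[:3,:3]=R.from_quat([q[1],q[2],q[3],q[0]]).as_matrix();T[:3,3]=s["position"]
        M=np.linalg.inv(T@np.array(p["hand_eye"])); return M[:3,:3],M[:3,3]
    return cv2.Rodrigues(np.array(p["rvec"]))[0],np.array(p["tvec"])
def proj(p,X,s=None):
    R,t=RT(p,s); return cv2.projectPoints(np.array(X,float),cv2.Rodrigues(R)[0],t,K(p),np.array(p["dist"]))[0][:,0]
def back(p,uv,z,s=None):
    R,t=RT(p,s); n=cv2.undistortPoints(np.array(uv,float).reshape(-1,1,2),K(p),np.array(p["dist"]))[:,0]
    d=np.c_[n,np.ones(len(n))]@R; c=-R.T@t
    return c+d*((z-c[2])/d[:,2])[:,None]
def cyl(x,y,a,r=.045,L=.13):
    t=np.linspace(0,2*np.pi,48); o=[]
    for e in(-L/2,L/2):
        o.append(np.c_[x+r*np.cos(t)*np.cos(a)-e*np.sin(a),y+r*np.cos(t)*np.sin(a)+e*np.cos(a),r+r*np.sin(t)])
    return np.vstack(o)
def box(x,y,a,h=.07,w=.1,l=.22):
    return np.array([[x+u*np.cos(a)-v*np.sin(a),y+u*np.sin(a)+v*np.cos(a),z] for u in(-w/2,w/2) for v in(-l/2,l/2) for z in(0,h)])
def fit(p,mask,f,x0,s=None):
    def cost(q):
        h=cv2.convexHull(proj(p,f(*q),s).astype(np.float32))[:,0]
        m=np.zeros(mask.shape,np.uint8);cv2.fillConvexPoly(m,np.round(h*16).astype(np.int32),1,cv2.LINE_8,4)
        m=m>0; return 1-(m&mask).sum()/(m|mask).sum()
    best=None
    for k in range(3):
        x=np.array(x0 if best is None else best.x)
        r=minimize(cost,x,method="Nelder-Mead",options=dict(initial_simplex=np.vstack([x]+[x+d for d in np.diag([.01,.01,.08])/(k+1)]),xatol=1e-4,fatol=1e-4))
        best=r if best is None or r.fun<best.fun else best
    return np.round(best.x,4),round(best.fun,3)
def white(p,lo=150):
    c=p["pixels"]; return (c.min(2)>lo)
E
python3 - <<'E'
from h import *
p=get_image("top"); R,t=RT(p); print("cam",-R.T@t)
g=p["pixels"]; cv2.imwrite("pics/crop.png",cv2.resize(g[150:400,150:500,::-1],None,fx=2.2,fy=2.2,interpolation=cv2.INTER_CUBIC))
print("axes", back(p,[[286,246],[341,193],[341,298],[408,220],[406,261],[445,240]],0))
ms=masks_of(p,"can"); m=[m for m in ms if abs(m["xy"][0]-284)<12 and abs(m["xy"][1]-246)<12][0]["region"]
c0=back(p,[[286,246]],.045)[0]; 
for a in(0,1.57): print("can",fit(p,m,cyl,[c0[0],c0[1],a]))
T=masks_of(p,"tester")[0]["region"].astype(np.uint8); T=cv2.morphologyEx(T,cv2.MORPH_OPEN,np.ones((11,11)))>0
c0=back(p,[[469,240]],.05)[0]
for a in(0,1.57,): print("tester",fit(p,T,box,[c0[0],c0[1],a]))
w=white(p,120);w[:,:325]=0;w[:,352:]=0;w[:185]=0;w[305:]=0
ys,xs=np.nonzero(w); P=back(p,np.c_[xs,ys],0)[:,:2]; print("line",cv2.minAreaRect((P*1000).astype(np.float32)),P.mean(0))
v=np.linalg.svd(P-P.mean(0),full_matrices=0)[2][0];print(v,np.arctan2(v[1],v[0]))
for l in["driver_a","small_cap_a","heatsink","enclosure","screw_tray"]:
    for q in masks_of(p,l)[:3]: print(l,round(q["p"],2),np.round(back(p,[q["xy"]],.02)[0],3))
E
```

```text
cam [0.32846031 0.0231399  1.30641344]
axes [[ 0.54800865  0.08333721  0.        ]
 [ 0.67027965 -0.03671205  0.        ]
 [ 0.43559424 -0.03867334  0.        ]
 [ 0.61120335 -0.18663605  0.        ]
 [ 0.51892533 -0.18113186  0.        ]
 [ 0.56733265 -0.26930405  0.        ]]
can (array([0.5566, 0.0822, 0.0193]), np.float64(0.501))
can (array([0.5393, 0.0818, 1.6033]), np.float64(0.032))
tester (array([ 0.561 , -0.3098, -1.5667]), np.float64(0.032))
tester (array([ 0.5609, -0.3093,  1.5778]), np.float64(0.033))
line ((555.2177734375, -36.759437561035156), (239.38267517089844, 13.64031982421875), 1.3484817743301392) [ 0.55381739 -0.03686851]
[-0.99968088 -0.02526123] -3.1163287314341392
driver_a 0.68 [ 0.801 -0.009  0.02 ]
driver_a 0.55 [0.716 0.108 0.02 ]
small_cap_a 0.55 [ 0.706 -0.076  0.02 ]
heatsink 0.82 [ 0.744 -0.237  0.02 ]
enclosure 0.96 [0.732 0.328 0.02 ]
screw_tray 0.96 [0.428 0.385 0.02 ]
```

View pics/crop.png

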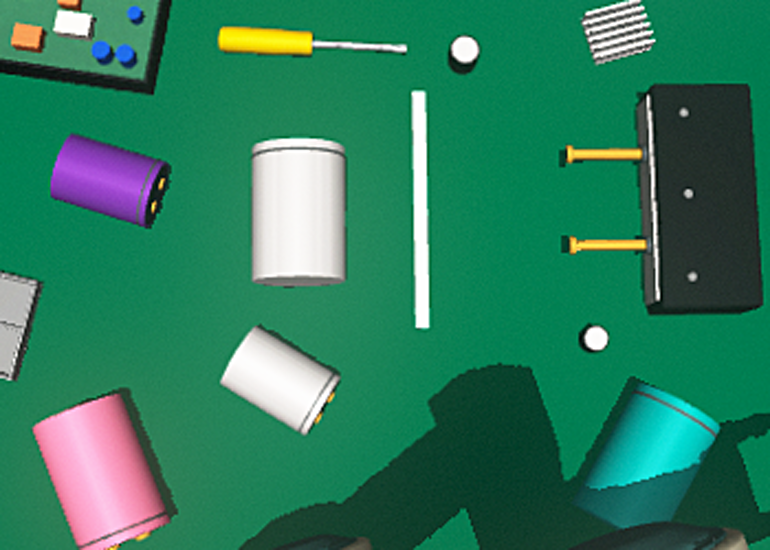

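The crop confirms it: the large white cylinder (crop centre (299,213)) is the can, and the smaller white one at (281,380) is the decoy. In world axes:

| Thing | x (m) | y (m) | Direction (rad) |
|---|---|---|---|
| can | 0.539 | 0.082 | 0.032 |
| tape | 0.555 | -0.037 | 0.025 |
| tester front | – | about -0.26 | – |
| plunger tips | – | about -0.18 | – |

I'm going behind the can with the jaws along the tape direction.

Emit:
play_rows:
  series:
    - {"dx": 14, "dy": 34, "dz": 0, "turn": 0.12, "fingers": -0.6}
    - {"dx": 14, "dy": 34, "dz": 0, "turn": 0.12, "fingers": -0.6}
    - {"dx": 14, "dy": 34, "dz": 0, "turn": 0.12, "fingers": -0.6}
    - {"dx": 14, "dy": 34, "dz": 0, "turn": 0.12, "fingers": -0.6}
    - {"dx": 14, "dy": 34, "dz": 0, "turn": 0.12, "fingers": -0.6}
    - {"dx": 14, "dy": 34, "dz": 0, "turn": 0.12, "fingers": -0.6}
    - {"dx": 14, "dy": 34, "dz": 0, "turn": 0.12, "fingers": -0.6}
    - {"dx": 14, "dy": 34, "dz": 0, "turn": 0.12, "fingers": -0.6}
    - {"dx": 14, "dy": 34, "dz": 0, "turn": 0.12, "fingers": -0.6}
    - {"dx": 14, "dy": 34, "dz": 0, "fingers": -0.6}
    - {"dx": 14, "dy": 34, "dz": 0, "fingers": -0.6}
    - {"dx": 14, "dy": 34, "dz": 0, "fingers": -0.6}
    - {"dx": 14, "dy": 34, "dz": 0, "fingers": -0.6}
    - {"dx": 14, "dy": 34, "dz": 0, "fingers": -0.6}
    - {"dx": 14, "dy": 34, "dz": 0, "fingers": -0.6}
    - {"dx": 14, "dy": 34, "dz": 0, "fingers": -0.6}
    - {"dx": 14, "dy": 34, "dz": 0, "fingers": -0.6}
    - {"dx": 14, "dy": 34, "dz": 0, "fingers": -0.6}
    - {"dx": 14, "dy": 34, "dz": 0, "fingers": -0.6}
    - {"dx": 0, "dy": 0, "dz": 0, "fingers": -0.6}

```text
invalid input at $.series[9]: expected keys fingers, dx, dy, dz, turn
```

Emit:
play_rows:
  series:
    - {"dx": 14, "dy": 34, "dz": 0, "turn": 0.12, "fingers": -0.6}
    - {"dx": 14, "dy": 34, "dz": 0, "turn": 0.12, "fingers": -0.6}
    - {"dx": 14, "dy": 34, "dz": 0, "turn": 0.12, "fingers": -0.6}
    - {"dx": 14, "dy": 34, "dz": 0, "turn": 0.12, "fingers": -0.6}
    - {"dx": 14, "dy": 34, "dz": 0, "turn": 0.12, "fingers": -0.6}
    - {"dx": 14, "dy": 34, "dz": 0, "turn": 0.12, "fingers": -0.6}
    - {"dx": 14, "dy": 34, "dz": 0, "turn": 0.12, "fingers": -0.6}
    - {"dx": 14, "dy": 34, "dz": 0, "turn": 0.12, "fingers": -0.6}
    - {"dx": 14, "dy": 34, "dz": 0, "turn": 0.12, "fingers": -0.6}
    - {"dx": 14, "dy": 34, "dz": 0, "turn": 0, "fingers": -0.6}
    - {"dx": 14, "dy": 34, "dz": 0, "turn": 0, "fingers": -0.6}
    - {"dx": 14, "dy": 34, "dz": 0, "turn": 0, "fingers": -0.6}
    - {"dx": 14, "dy": 34, "dz": 0, "turn": 0, "fingers": -0.6}
    - {"dx": 14, "dy": 34, "dz": 0, "turn": 0, "fingers": -0.6}
    - {"dx": 14, "dy": 34, "dz": 0, "turn": 0, "fingers": -0.6}
    - {"dx": 14, "dy": 34, "dz": 0, "turn": 0, "fingers": -0.6}
    - {"dx": 14, "dy": 34, "dz": 0, "turn": 0, "fingers": -0.6}
    - {"dx": 14, "dy": 34, "dz": 0, "turn": 0, "fingers": -0.6}
    - {"dx": 14, "dy": 34, "dz": 0, "turn": 0, "fingers": -0.6}
    - {"dx": 0, "dy": 0, "dz": 0, "turn": 0, "fingers": -0.6}

```text
clock: 2.57
position: [0.521, 0.1565, 0.2448]
ee_rot: [0.001, 1.0, 0.001, 0.009]
contact_force: [0.6, -0.2, 1.2]
width: 0.0679
```

Emit:
play_rows:
  series:
    - {"dx": 16, "dy": 5, "dz": -15, "turn": 0.023, "fingers": -0.6}
    - {"dx": 0, "dy": 0, "dz": -25, "turn": 0, "fingers": -0.6}
    - {"dx": 0, "dy": 0, "dz": -30, "turn": 0, "fingers": -0.6}
    - {"dx": 0, "dy": 0, "dz": -30, "turn": 0, "fingers": -0.6}
    - {"dx": 0, "dy": 0, "dz": -30, "turn": 0, "fingers": -0.6}
    - {"dx": 0, "dy": 0, "dz": -15, "turn": 0, "fingers": -0.6}
    - {"dx": 0, "dy": 0, "dz": 0, "turn": 0, "fingers": -0.6}
    - {"dx": 0, "dy": 0, "dz": 0, "turn": 0, "fingers": -0.6}

```text
clock: 3.23
position: [0.5391, 0.1645, 0.0967]
ee_rot: [0.001, 1.0, 0.018, 0.013]
contact_force: [-0.1, 0.6, 0.0]
width: 0.0684
```

```bash
python3 - <<'E'
from h import *
s=get_state(); print(np.round(s["position"],4),np.round(s["ee_rot"],4),np.round(s["contact_force"],2))
p=get_image("wrist"); cv2.imwrite("pics/w1.png",p["pixels"][:,:,::-1])
p=get_image("top"); cv2.imwrite("pics/t1.png",p["pixels"][:,:,::-1])
for m in masks_of(p,"can"):
    x=m["xy"]; print(round(m["p"],2),x)
    if abs(x[0]-285)<15 and abs(x[1]-246)<15: print(fit(p,m["region"],cyl,[.5393,.0818,1.6]))
E
```

```text
[0.5391 0.1645 0.0967] [0.0012 0.9998 0.0175 0.0131] [-0.13  0.6   0.03]
0.88 [281.4, 248.4]
(array([0.5393, 0.0817, 1.605 ]), np.float64(0.037))
0.75 [440.1, 359.5]
0.68 [281.1, 326.9]
0.62 [172.5, 349.2]
0.55 [209.1, 242.5]
```

View pics/t1.png

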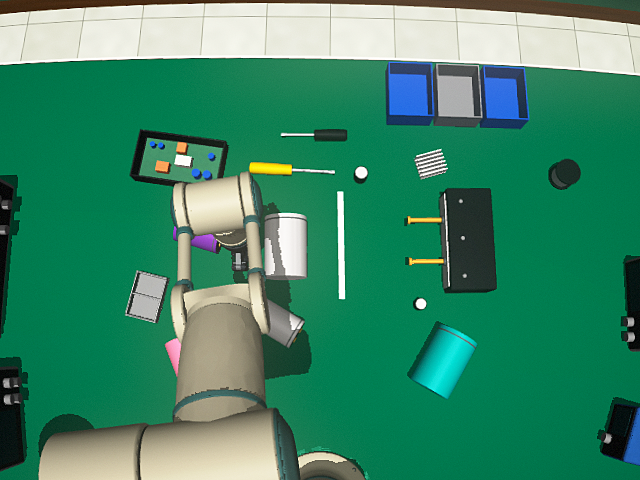

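The picture shows the gripper standing behind (left of) the can at (286,246), which is undisturbed, and the route to the tester is clear. Next I lower and start the push.

Emit:
play_rows:
  series:
    - {"dx": 0, "dy": 0, "dz": -25, "turn": -0.005, "fingers": -0.6}
    - {"dx": 0, "dy": 0, "dz": -25, "turn": 0, "fingers": -0.6}
    - {"dx": 0, "dy": 0, "dz": -11, "turn": 0, "fingers": -0.6}
    - {"dx": 0, "dy": 0, "dz": 0, "turn": 0, "fingers": -0.6}
    - {"dx": 0, "dy": -3, "dz": 0, "turn": 0, "fingers": -0.6}
    - {"dx": 0, "dy": -3, "dz": 0, "turn": 0, "fingers": -0.6}
    - {"dx": 0, "dy": -3, "dz": 0, "turn": 0, "fingers": -0.6}
    - {"dx": 0, "dy": -3, "dz": 0, "turn": 0, "fingers": -0.6}
    - {"dx": 0, "dy": -3, "dz": 0, "turn": 0, "fingers": -0.6}
    - {"dx": 0, "dy": -3, "dz": 0, "turn": 0, "fingers": -0.6}
    - {"dx": 0, "dy": -3, "dz": 0, "turn": 0, "fingers": -0.6}
    - {"dx": 0, "dy": -3, "dz": 0, "turn": 0, "fingers": -0.6}

```text
clock: 4.38
position: [0.5531, 0.1402, 0.0523]
ee_rot: [-0.002, 0.999, 0.015, 0.032]
contact_force: [0.5, 0.1, 0.6]
width: 0.068
```

```bash
python3 - <<'E'
from h import *
s=get_state(); print(np.round(s["position"],4),np.round(s["ee_rot"],4),np.round(s["contact_force"],2),np.round(s["qpos"],3),np.round(s["moment"],2),np.round(s["qd"],3))
p=get_image("wrist"); cv2.imwrite("pics/w2.png",p["pixels"][:,:,::-1])
E
```

```text
[0.5531 0.1402 0.0523] [-0.0016  0.9994  0.015   0.0319] [0.46 0.1  0.55] [ 0.129  0.411  1.83  -0.006  0.836  0.103] [-0.03  0.03 -0.01] [-0.075 -0.017  0.024  0.005 -0.011 -0.076]
```

View pics/w2.png

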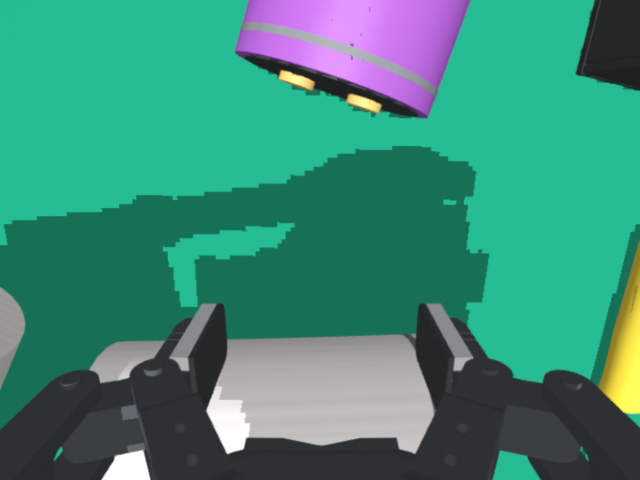

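The picture shows the pads at (205,350) and (440,350) just off the can's side, and the purple decoy at (350,60) is clear. The descent drifted (x +14, tilt), so I'll test slow rows to learn how the drift behaves.

Emit:
play_rows:
  series:
    - {"dx": 0, "dy": 0, "dz": 0, "turn": 0, "fingers": -0.6}
    - {"dx": 0, "dy": 0, "dz": 0, "turn": 0, "fingers": -0.6}
    - {"dx": 0, "dy": 0, "dz": 0, "turn": 0, "fingers": -0.6}
    - {"dx": 0, "dy": 0, "dz": 0, "turn": 0, "fingers": -0.6}
    - {"dx": 0, "dy": 0, "dz": 0, "turn": 0, "fingers": -0.6}
    - {"dx": 0, "dy": 0, "dz": 0, "turn": 0, "fingers": -0.6}

```text
clock: 4.93
position: [0.5527, 0.1396, 0.0518]
ee_rot: [-0.001, 0.999, 0.015, 0.031]
contact_force: [-1.0, 0.5, 0.0]
width: 0.0681
```

Emit:
play_rows:
  series:
    - {"dx": 0, "dy": 3, "dz": -5, "turn": 0, "fingers": -0.6}
    - {"dx": 0, "dy": 0, "dz": -5, "turn": 0, "fingers": -0.6}
    - {"dx": 0, "dy": 0, "dz": -5, "turn": 0, "fingers": -0.6}

```text
clock: 5.18
position: [0.5536, 0.1433, 0.0366]
ee_rot: [-0.002, 0.999, 0.015, 0.033]
contact_force: [-0.5, -0.8, 0.9]
width: 0.0685
```

Emit:
play_rows:
  series:
    - {"dx": -3, "dy": 0, "dz": 0, "turn": -0.005, "fingers": -0.6}
    - {"dx": -3, "dy": -1, "dz": 0, "turn": 0, "fingers": -0.6}
    - {"dx": 0, "dy": -2, "dz": 0, "turn": 0, "fingers": -0.6}
    - {"dx": 0, "dy": -2, "dz": 0, "turn": 0, "fingers": -0.6}
    - {"dx": 0, "dy": -2, "dz": 0, "turn": 0, "fingers": -0.6}
    - {"dx": 0.1, "dy": -3, "dz": 0, "turn": 0, "fingers": -0.6}
    - {"dx": 0.1, "dy": -4, "dz": 0, "turn": 0, "fingers": -0.6}
    - {"dx": 0.1, "dy": -4, "dz": 0, "turn": 0, "fingers": -0.6}
    - {"dx": 0.1, "dy": -4, "dz": 0, "turn": 0, "fingers": -0.6}
    - {"dx": 0.1, "dy": -4, "dz": 0, "turn": 0, "fingers": -0.6}
    - {"dx": 0.1, "dy": -4, "dz": 0, "turn": 0, "fingers": -0.6}
    - {"dx": 0.1, "dy": -4, "dz": 0, "turn": 0, "fingers": -0.6}
    - {"dx": 0.1, "dy": -4, "dz": 0, "turn": 0, "fingers": -0.6}
    - {"dx": 0.1, "dy": -4, "dz": 0, "turn": 0, "fingers": -0.6}
    - {"dx": 0.1, "dy": -4, "dz": 0, "turn": 0, "fingers": -0.6}

```text
clock: 6.43
position: [0.5471, 0.0923, 0.0352]
ee_rot: [-0.001, 0.999, 0.012, 0.031]
contact_force: [-0.2, -0.4, 0.5]
width: 0.0686
```

```bash
cat > look.py <<'E'
from h import *
import sys
def canfit(x0,tag=None):
    p=get_image("top")
    if tag: cv2.imwrite(f"pics/{tag}.png",p["pixels"][:,:,::-1])
    u=proj(p,[[x0[0],x0[1],.045]])[0]
    ms=[m for m in masks_of(p,"can") if np.hypot(*(np.array(m["xy"])-u))<25]
    for m in ms[:1]: print("top can",round(m["p"],2),fit(p,m["region"],cyl,x0),m["region"].sum())
    if not ms: print("no can near",u)
if __name__=="__main__":
    s=get_state(); print(s["clock"],np.round(s["position"],4),np.round(s["ee_rot"],4),np.round(s["contact_force"],2),np.round(s["moment"],2),np.round(s["qpos"],2))
    canfit([float(sys.argv[1]),float(sys.argv[2]),1.6],sys.argv[3] if len(sys.argv)>3 else None)
E
python3 look.py .54 .035 t2
```

```text
6.4333 [0.5471 0.0923 0.0352] [-0.0012  0.9994  0.0123  0.0314] [-0.2  -0.42  0.54] [-0.01 -0.01  0.01] [0.04 0.41 1.88 0.   0.78 0.02]
top can 0.82 (array([0.5399, 0.0346, 1.586 ]), np.float64(0.502)) 1427
```

Emit:
play_rows:
  series:
    - {"dx": 0.1, "dy": -5, "dz": 0, "turn": 0, "fingers": -0.6}
    - {"dx": 0.1, "dy": -5, "dz": 0, "turn": 0, "fingers": -0.6}
    - {"dx": 0.1, "dy": -5, "dz": 0, "turn": 0, "fingers": -0.6}
    - {"dx": 0.1, "dy": -5, "dz": 0, "turn": 0, "fingers": -0.6}
    - {"dx": 0.1, "dy": -5, "dz": 0, "turn": 0, "fingers": -0.6}
    - {"dx": 0.1, "dy": -5, "dz": 0, "turn": 0, "fingers": -0.6}
    - {"dx": 0.1, "dy": -5, "dz": 0, "turn": 0, "fingers": -0.6}
    - {"dx": 0.1, "dy": -5, "dz": 0, "turn": 0, "fingers": -0.6}
    - {"dx": 0.1, "dy": -5, "dz": 0, "turn": 0, "fingers": -0.6}
    - {"dx": 0.1, "dy": -5, "dz": 0, "turn": 0, "fingers": -0.6}
    - {"dx": 0.1, "dy": -5, "dz": 0, "turn": 0, "fingers": -0.6}
    - {"dx": 0.1, "dy": -5, "dz": 0, "turn": 0, "fingers": -0.6}
    - {"dx": 0.1, "dy": -5, "dz": 0, "turn": 0, "fingers": -0.6}
    - {"dx": 0.1, "dy": -5, "dz": 0, "turn": 0, "fingers": -0.6}
    - {"dx": 0.1, "dy": -5, "dz": 0, "turn": 0, "fingers": -0.6}
    - {"dx": 0.1, "dy": -5, "dz": 0, "turn": 0, "fingers": -0.6}
    - {"dx": 0.1, "dy": -5, "dz": 0, "turn": 0, "fingers": -0.6}
    - {"dx": 0.1, "dy": -4, "dz": 0, "turn": 0, "fingers": -0.6}
    - {"dx": 0.1, "dy": -3, "dz": 0, "turn": 0, "fingers": -0.6}
    - {"dx": 0.1, "dy": -2, "dz": 0, "turn": 0, "fingers": -0.6}

```text
clock: 8.2
position: [0.5492, -0.0121, 0.0351]
ee_rot: [-0.001, 0.999, 0.012, 0.031]
contact_force: [0.3, -0.1, 0.3]
width: 0.0684
```

```bash
python3 look.py .54 -.06 t3
```

```text
8.2 [ 0.5492 -0.0121  0.0351] [-0.0012  0.9994  0.012   0.0314] [ 0.31 -0.13  0.29] [-0.03  0.06  0.04] [-0.16  0.41  1.9   0.02  0.78 -0.19]
top can 0.71 (array([ 0.5397, -0.0707,  1.623 ]), np.float64(0.684)) 911
```

View pics/t3.png

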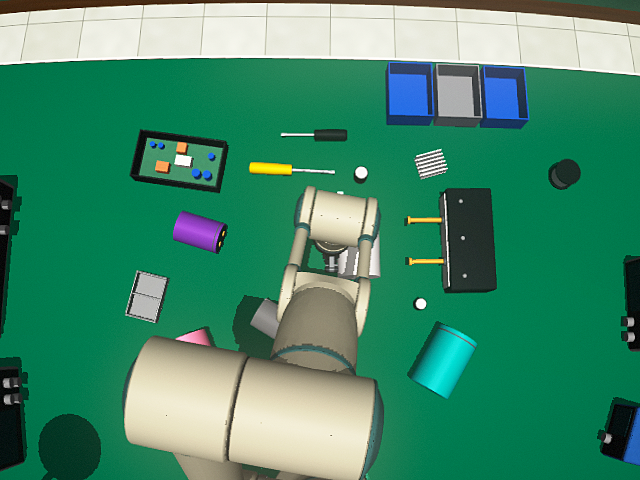

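The can's right edge is at column 380 and the plunger tips are at 408, so about 58 mm remain. I'll close most of that slowly.

Emit:
play_rows:
  series:
    - {"dx": 0.1, "dy": -4, "dz": 0, "turn": 0, "fingers": -0.6}
    - {"dx": 0.1, "dy": -4, "dz": 0, "turn": 0, "fingers": -0.6}
    - {"dx": 0.1, "dy": -4, "dz": 0, "turn": 0, "fingers": -0.6}
    - {"dx": 0.1, "dy": -4, "dz": 0, "turn": 0, "fingers": -0.6}
    - {"dx": 0.1, "dy": -4, "dz": 0, "turn": 0, "fingers": -0.6}
    - {"dx": 0.1, "dy": -4, "dz": 0, "turn": 0, "fingers": -0.6}
    - {"dx": 0.1, "dy": -4, "dz": 0, "turn": 0, "fingers": -0.6}
    - {"dx": 0.1, "dy": -3, "dz": 0, "turn": 0, "fingers": -0.6}
    - {"dx": 0.1, "dy": -3, "dz": 0, "turn": 0, "fingers": -0.6}
    - {"dx": 0.1, "dy": -2, "dz": 0, "turn": 0, "fingers": -0.6}
    - {"dx": 0.1, "dy": -2, "dz": 0, "turn": 0, "fingers": -0.6}
    - {"dx": 0, "dy": -1, "dz": 0, "turn": 0, "fingers": -0.6}
    - {"dx": 0, "dy": -1, "dz": 0, "turn": 0, "fingers": -0.6}
    - {"dx": 0, "dy": -1, "dz": 0, "turn": 0, "fingers": -0.6}

```text
clock: 9.47
position: [0.5503, -0.0569, 0.0351]
ee_rot: [-0.001, 0.999, 0.012, 0.031]
contact_force: [0.4, -0.7, 0.4]
width: 0.068
```

Emit:
play_rows:
  series:
    - {"dx": 0, "dy": -1, "dz": 0, "turn": 0, "fingers": -0.6}
    - {"dx": 0, "dy": -1, "dz": 0, "turn": 0, "fingers": -0.6}
    - {"dx": 0, "dy": -1, "dz": 0, "turn": 0, "fingers": -0.6}
    - {"dx": 0, "dy": -1, "dz": 0, "turn": 0, "fingers": -0.6}

```text
clock: 9.8
position: [0.5503, -0.061, 0.0351]
ee_rot: [-0.001, 0.999, 0.012, 0.031]
contact_force: [0.1, 0.7, 0.0]
width: 0.0678
```

Emit:
play_rows:
  series:
    - {"dx": 0, "dy": -1, "dz": 0, "turn": 0, "fingers": -0.6}
    - {"dx": 0, "dy": -1, "dz": 0, "turn": 0, "fingers": -0.6}
    - {"dx": 0, "dy": -1, "dz": 0, "turn": 0, "fingers": -0.6}

```text
clock: 10.05
position: [0.5502, -0.0641, 0.0351]
ee_rot: [-0.001, 0.999, 0.013, 0.031]
contact_force: [1.4, 0.1, 0.6]
width: 0.0683
```

Emit:
play_rows:
  series:
    - {"dx": 0, "dy": -1, "dz": 0, "turn": 0, "fingers": -0.6}
    - {"dx": 0, "dy": -1, "dz": 0, "turn": 0, "fingers": -0.6}

```text
clock: 10.22
position: [0.5502, -0.0662, 0.0351]
ee_rot: [-0.001, 0.999, 0.013, 0.031]
contact_force: [-0.4, -0.6, 0.3]
width: 0.0685
```

Emit:
play_rows:
  series:
    - {"dx": 0, "dy": -1, "dz": 0, "turn": 0, "fingers": -0.6}
    - {"dx": 0, "dy": -1, "dz": 0, "turn": 0, "fingers": -0.6}

```text
clock: 10.38
position: [0.5502, -0.0684, 0.0351]
ee_rot: [-0.001, 0.999, 0.013, 0.031]
contact_force: [-0.7, 0.3, -0.5]
width: 0.0683
```

```bash
python3 - <<'E'
from h import *
p=get_image("top"); g=p["pixels"][:,:,::-1]
s=get_state(); print(s["position"],s["contact_force"])
cv2.imwrite("pics/t4.png",np.hstack([cv2.resize(g[185:305,350:460],None,fx=5,fy=5,interpolation=cv2.INTER_CUBIC)]))
E
```

```text
[ 0.55028358 -0.06864708  0.03509604] [-0.29220256 -0.20400671  0.28572494]
```

View pics/t4.png

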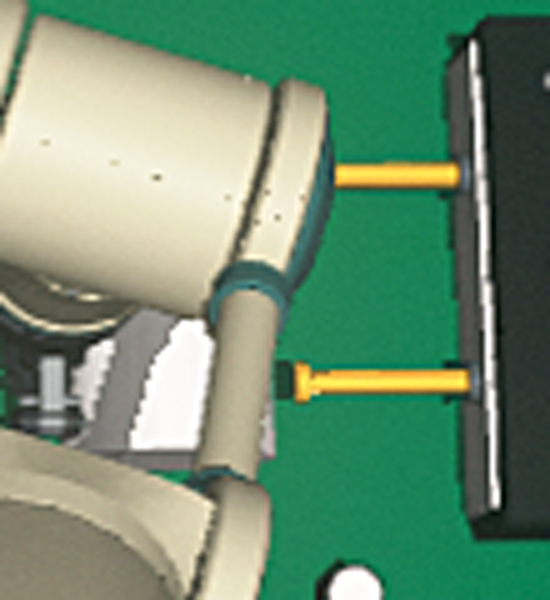

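The can edge is at crop column 273 and the brass disc at about 297, so there are still several mm to go (unless the dark bit is the tip).

Emit:
play_rows:
  series:
    - {"dx": 0, "dy": -1, "dz": 0, "turn": 0, "fingers": -0.6}
    - {"dx": 0, "dy": -1, "dz": 0, "turn": 0, "fingers": -0.6}

```text
clock: 10.6
position: [0.5502, -0.0707, 0.0351]
ee_rot: [-0.001, 0.999, 0.013, 0.031]
contact_force: [-0.1, -0.4, -0.5]
width: 0.0681
```

Emit:
play_rows:
  series:
    - {"dx": 0, "dy": -1, "dz": 0, "turn": 0, "fingers": -0.6}

```text
clock: 10.68
position: [0.5502, -0.0718, 0.0351]
ee_rot: [-0.001, 0.999, 0.013, 0.031]
contact_force: [0.1, 0.3, 0.4]
width: 0.0683
```

Emit:
play_rows:
  series:
    - {"dx": 0, "dy": -1, "dz": 0, "turn": 0, "fingers": -0.6}
    - {"dx": 0, "dy": -1, "dz": 0, "turn": 0, "fingers": -0.6}

```text
clock: 10.85
position: [0.5502, -0.074, 0.035]
ee_rot: [-0.001, 0.999, 0.013, 0.031]
contact_force: [0.4, -0.2, 0.1]
width: 0.0683
```

Emit:
play_rows:
  series:
    - {"dx": 0, "dy": -1, "dz": 0, "turn": 0, "fingers": -0.6}

```text
clock: 10.93
position: [0.5503, -0.0751, 0.0351]
ee_rot: [-0.001, 0.999, 0.013, 0.031]
contact_force: [0.3, 1.2, -0.4]
width: 0.0685
```

Emit:
play_rows:
  series:
    - {"dx": 0, "dy": -1, "dz": 0, "turn": 0, "fingers": -0.6}

```text
clock: 11.02
position: [0.5502, -0.0763, 0.0351]
ee_rot: [-0.001, 0.999, 0.013, 0.031]
contact_force: [-0.1, 0.2, -0.9]
width: 0.0682
```

Emit:
play_rows:
  series:
    - {"dx": 0, "dy": -1, "dz": 0, "turn": 0, "fingers": -0.6}

```text
clock: 11.1
position: [0.5502, -0.0774, 0.0351]
ee_rot: [-0.001, 0.999, 0.013, 0.031]
contact_force: [-0.1, -0.1, 0.0]
width: 0.0682
```

Emit:
play_rows:
  series:
    - {"dx": 0, "dy": -1, "dz": 0, "turn": 0, "fingers": -0.6}
    - {"dx": 0, "dy": -1, "dz": 0, "turn": 0, "fingers": -0.6}

```text
clock: 11.27
position: [0.5503, -0.0784, 0.0352]
ee_rot: [-0.003, 0.999, 0.012, 0.031]
contact_force: [1.4, 6.0, 1.7]
width: 0.0683
```

Emit:
play_rows:
  series:
    - {"dx": 0, "dy": -1, "dz": 0, "turn": 0, "fingers": -0.6}

```text
clock: 11.35
position: [0.5502, -0.0786, 0.0353]
ee_rot: [-0.003, 0.999, 0.012, 0.031]
contact_force: [0.5, 4.9, 1.1]
width: 0.0686
```

Emit:
play_rows:
  series:
    - {"dx": 0, "dy": -0.7, "dz": 0, "turn": 0, "fingers": -0.6}

```text
clock: 11.43
position: [0.5502, -0.0786, 0.0354]
ee_rot: [-0.004, 0.999, 0.011, 0.031]
contact_force: [0.3, 3.9, 0.9]
width: 0.0686
```

Touch felt at TCP y about -0.078. Force per row comes out near 5 N per mm commanded, so I'm raising it to about 10 N.

Emit:
play_rows:
  series:
    - {"dx": 0, "dy": -1.5, "dz": 0, "turn": 0, "fingers": -0.6}
    - {"dx": 0, "dy": -2, "dz": 0, "turn": 0, "fingers": -0.6}
    - {"dx": 0, "dy": -2, "dz": 0, "turn": 0, "fingers": -0.6}

```text
clock: 11.68
position: [0.5502, -0.0798, 0.0354]
ee_rot: [-0.008, 0.999, 0.011, 0.031]
contact_force: [1.5, 9.6, 0.5]
width: 0.0684
```

Emit:
play_rows:
  series:
    - {"dx": 0, "dy": -2, "dz": 0, "turn": 0, "fingers": -0.6}
    - {"dx": 0, "dy": -2, "dz": 0, "turn": 0, "fingers": -0.6}

```text
clock: 11.85
position: [0.5502, -0.0797, 0.0355]
ee_rot: [-0.011, 0.999, 0.01, 0.031]
contact_force: [2.6, 10.0, 2.6]
width: 0.0681
```

Emit:
play_rows:
  series:
    - {"dx": 0, "dy": -2.1, "dz": 0, "turn": 0, "fingers": -0.6}
    - {"dx": 0, "dy": -2.1, "dz": 0, "turn": 0, "fingers": -0.6}
    - {"dx": 0, "dy": -2.1, "dz": 0, "turn": 0, "fingers": -0.6}
    - {"dx": 0, "dy": -2.1, "dz": 0, "turn": 0, "fingers": -0.6}
    - {"dx": 0, "dy": -2.1, "dz": 0, "turn": 0, "fingers": -0.6}
    - {"dx": 0, "dy": -2.1, "dz": 0, "turn": 0, "fingers": -0.6}

```text
clock: 12.35
position: [0.5502, -0.0795, 0.0357]
ee_rot: [-0.021, 0.999, 0.01, 0.031]
contact_force: [2.1, 10.4, 1.4]
width: 0.0683
```

Emit:
play_rows:
  series:
    - {"dx": 0, "dy": -2.1, "dz": 0, "turn": 0, "fingers": -0.6}
    - {"dx": 0, "dy": -2.1, "dz": 0, "turn": 0, "fingers": -0.6}
    - {"dx": 0, "dy": -2.1, "dz": 0, "turn": 0, "fingers": -0.6}
    - {"dx": 0, "dy": -2.1, "dz": 0, "turn": 0, "fingers": -0.6}
    - {"dx": 0, "dy": -2.1, "dz": 0, "turn": 0, "fingers": -0.6}
    - {"dx": 0, "dy": -2.1, "dz": 0, "turn": 0, "fingers": -0.6}

```text
clock: 12.85
position: [0.5502, -0.0793, 0.036]
ee_rot: [-0.032, 0.999, 0.01, 0.031]
contact_force: [1.7, 9.6, 2.3]
width: 0.0681
```

Emit:
play_rows:
  series:
    - {"dx": 0, "dy": -2.1, "dz": 0, "turn": 0, "fingers": -0.6}
    - {"dx": 0, "dy": -2.1, "dz": 0, "turn": 0, "fingers": -0.6}
    - {"dx": 0, "dy": -2.1, "dz": 0, "turn": 0, "fingers": -0.6}
    - {"dx": 0, "dy": -2.1, "dz": 0, "turn": 0, "fingers": -0.6}

```text
clock: 13.18
position: [0.5502, -0.0791, 0.0362]
ee_rot: [-0.039, 0.999, 0.01, 0.03]
contact_force: [1.6, 9.9, 1.0]
width: 0.0681
```

Held about 10 N from 11.7 to 13.2 s. Now I release gradually, back off and rise.

Emit:
play_rows:
  series:
    - {"dx": 0, "dy": -1.6, "dz": 0, "turn": 0, "fingers": -0.6}
    - {"dx": 0, "dy": -1.2, "dz": 0, "turn": 0, "fingers": -0.6}
    - {"dx": 0, "dy": -0.9, "dz": 0, "turn": 0, "fingers": -0.6}
    - {"dx": 0, "dy": -0.6, "dz": 0, "turn": 0, "fingers": -0.6}
    - {"dx": 0, "dy": -0.3, "dz": 0, "turn": 0, "fingers": -0.6}
    - {"dx": 0, "dy": 0, "dz": 0, "turn": 0, "fingers": -0.6}
    - {"dx": 0, "dy": 0.3, "dz": 0, "turn": 0, "fingers": -0.6}
    - {"dx": 0, "dy": 1, "dz": 0, "turn": 0, "fingers": -0.6}
    - {"dx": 0, "dy": 4, "dz": 0, "turn": 0, "fingers": -0.6}
    - {"dx": 0, "dy": 6, "dz": 0, "turn": 0, "fingers": -0.6}
    - {"dx": 0, "dy": 6, "dz": 0, "turn": 0, "fingers": -0.6}
    - {"dx": 0, "dy": 4, "dz": 0, "turn": 0, "fingers": -0.6}
    - {"dx": 0, "dy": 0, "dz": 8, "turn": 0, "fingers": -0.6}
    - {"dx": 0, "dy": 0, "dz": 15, "turn": 0, "fingers": -0.6}
    - {"dx": 0, "dy": 0, "dz": 20, "turn": 0, "fingers": -0.6}
    - {"dx": 0, "dy": 0, "dz": 25, "turn": 0, "fingers": -0.6}
    - {"dx": 0, "dy": 0, "dz": 25, "turn": 0, "fingers": -0.6}
    - {"dx": 0, "dy": 0, "dz": 0, "turn": 0, "fingers": 0.5}
    - {"dx": 0, "dy": 0, "dz": 0, "turn": 0, "fingers": 0.5}

```text
clock: 14.77
position: [0.5481, -0.0575, 0.1345]
ee_rot: [-0.039, 0.999, 0.012, 0.029]
contact_force: [-0.6, 0.3, 0.3]
width: 0.0451
```

```bash
python3 - <<'E'
from h import *
s=get_state(); print(s["clock"],np.round(s["position"],4),np.round(s["ee_rot"],4),np.round(s["contact_force"],2),s["width"],np.round(s["qpos"],2))
p=get_image("top"); q=get_image("scene")
cv2.imwrite("pics/t5.png",np.vstack([cv2.resize(p["pixels"][180:320,310:510],(800,560)),])[:,:,::-1])
for im in(p,q):
    u=proj(im,[[.545,-.135,.045]])[0]
    for m in masks_of(im,"can"):
        if np.hypot(*(np.array(m["xy"])-u))<30: print(m["p"],m["xy"],u,m["region"].sum(),fit(im,m["region"],cyl,[.545,-.135,1.6]))
E
```

```text
14.7667 [ 0.5481 -0.0575  0.1345] [-0.0394  0.9987  0.0121  0.0287] [-0.62  0.25  0.27] 0.045080390861829946 [-0.29  0.3   1.76  0.11  1.05 -0.37]
0.84 [384.7, 260.9] [387.64469698 245.55681567] 1475 (array([ 0.5389, -0.1298,  1.6413]), np.float64(0.486))
0.78 [226.6, 251.2] [226.91358415 251.17643272] 2888 (array([ 0.5422, -0.1319,  1.5869]), np.float64(0.065))
```

View pics/t5.png

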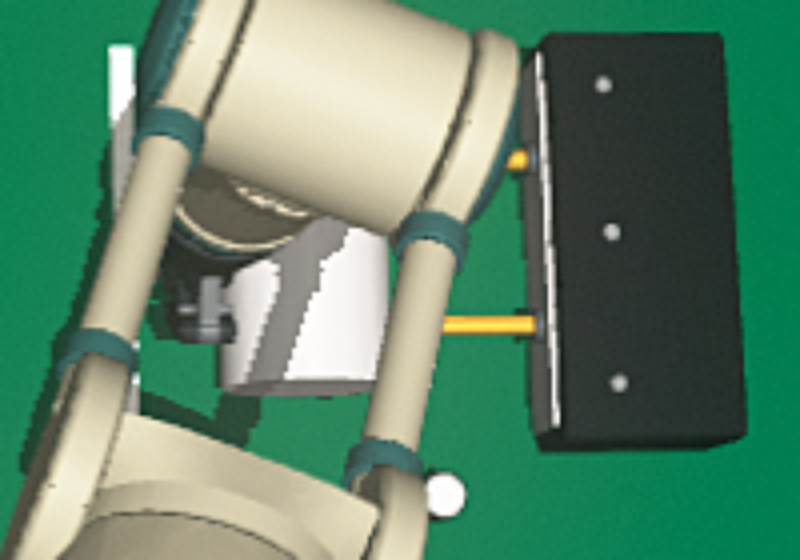

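The scene camera sees the whole can at (0.542,-0.132), direction 0.016 rad, so it is square and resting just off the plungers. Now over to the gap.

Emit:
play_rows:
  series:
    - {"dx": 0, "dy": -7, "dz": 0, "turn": 0, "fingers": 0.8}
    - {"dx": 0, "dy": -12, "dz": 0, "turn": 0, "fingers": 0.8}
    - {"dx": 0, "dy": -14, "dz": 0, "turn": 0, "fingers": 0.8}
    - {"dx": 0, "dy": -14, "dz": 0, "turn": 0, "fingers": 0.8}
    - {"dx": 0, "dy": -14, "dz": 0, "turn": 0, "fingers": 0.8}
    - {"dx": 0, "dy": -14, "dz": 0, "turn": 0, "fingers": 0.8}
    - {"dx": 0, "dy": -14, "dz": 0, "turn": 0, "fingers": 0.8}
    - {"dx": 0, "dy": -14, "dz": 0, "turn": 0, "fingers": 0.8}
    - {"dx": 0, "dy": -14, "dz": 0, "turn": 0, "fingers": 0.8}
    - {"dx": 0, "dy": -14, "dz": 0, "turn": 0, "fingers": 0.8}
    - {"dx": 1, "dy": -14, "dz": 0, "turn": 0, "fingers": 0.8}
    - {"dx": 1, "dy": -12, "dz": 0, "turn": 0, "fingers": 0.8}
    - {"dx": 1, "dy": -8, "dz": 0, "turn": 0, "fingers": 0.8}
    - {"dx": 0, "dy": 0, "dz": 0, "turn": 0, "fingers": 0.8}

```text
clock: 16.13
position: [0.5438, -0.2408, 0.1217]
ee_rot: [-0.042, 0.999, 0.011, 0.018]
contact_force: [-0.4, 0.0, 0.1]
width: 0.0087
```

```bash
python3 - <<'E'
from h import *
s=get_state(); print(s["clock"],np.round(s["position"],4),np.round(s["ee_rot"],4),s["width"],np.round(s["qpos"],2))
q=get_image("scene"); w=get_image("wrist")
cv2.imwrite("pics/s6.png",np.hstack([cv2.resize(q["pixels"][180:330,80:290],(400,286)),cv2.resize(w["pixels"],(381,286))])[:,:,::-1])
for im in(q,w):
    u=proj(im,[[.545,-.132,.045]],s)[0]
    for m in masks_of(im,"can"):
        if np.hypot(*(np.array(m["xy"])-u))<100: print(im["shot"],m["p"],m["xy"],u,m["region"].sum(),fit(im,m["region"],cyl,[.545,-.135,1.6],s))
# tape in scene cam
m=masks_of(q,"line")
for k in m[:2]:
    ys,xs=np.nonzero(k["region"]); P=back(q,np.c_[xs,ys],0)[:,:2]; print(k["xy"],cv2.minAreaRect((P*1000).astype(np.float32)))
E
```

```text
16.1333 [ 0.5438 -0.2408  0.1217] [-0.042   0.9989  0.0107  0.0177] 0.00865406569516759 [-0.59  0.4   1.64  0.1   1.12 -0.65]
12 0.97 [228.0, 253.3] [228.380845   251.12798775] 3008 (array([ 0.5427, -0.1322,  1.5936]), np.float64(0.027))
12 0.96 [189.6, 179.1] [228.380845   251.12798775] 1584 (array([ 0.545, -0.135,  1.6  ]), np.float64(1.0))
13 0.72 [314.6, 69.3] [322.63360333  50.49104533] 47633 (array([ 0.542 , -0.1321,  1.5953]), np.float64(0.004))
[277.0, 270.6] ((554.0462036132812, -39.96932601928711), (232.16542053222656, 14.248870849609375), 1.5539573431015015)
[143.7, 267.5] ((515.3280029296875, -290.4693298339844), (303.7805480957031, 200.41250610351562), 3.0227487087249756)
```

View pics/s6.png

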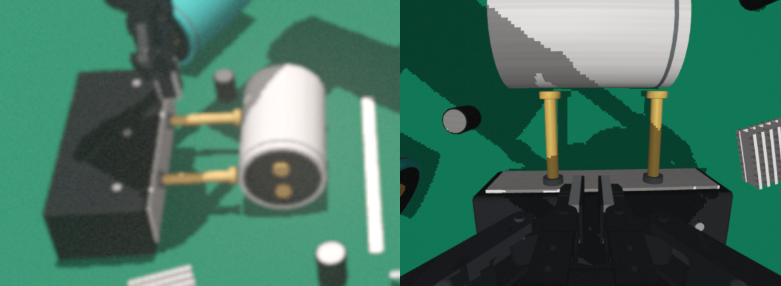

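The picture shows the can square just off both plunger tips (wrist view (548,95) and (655,95)), with the closed fingers above the tester's front edge. Wrist and scene fits agree on (0.542,-0.132), direction 0.024. I'll shift over the gap and go down.

Emit:
play_rows:
  series:
    - {"dx": 4, "dy": 6, "dz": 0, "turn": 0, "fingers": 0.8}
    - {"dx": 4, "dy": 6, "dz": 0, "turn": 0, "fingers": 0.8}
    - {"dx": 2, "dy": 4, "dz": 0, "turn": 0, "fingers": 0.8}
    - {"dx": 0, "dy": 0, "dz": -8, "turn": 0, "fingers": 0.8}
    - {"dx": 0, "dy": 0, "dz": -8, "turn": 0, "fingers": 0.8}
    - {"dx": 0, "dy": 0, "dz": -8, "turn": 0, "fingers": 0.8}
    - {"dx": 0, "dy": 0, "dz": -8, "turn": 0, "fingers": 0.8}
    - {"dx": 0, "dy": 0, "dz": -5, "turn": 0, "fingers": 0.8}
    - {"dx": 0, "dy": 0, "dz": 0, "turn": 0, "fingers": 0.8}

```text
clock: 17.13
position: [0.5539, -0.2153, 0.081]
ee_rot: [-0.044, 0.999, 0.014, 0.017]
contact_force: [-1.1, 0.6, -0.1]
width: 0.0088
```

Emit:
play_rows:
  series:
    - {"dx": -1, "dy": -3, "dz": -5, "turn": 0, "fingers": 0.8}
    - {"dx": -1, "dy": -3, "dz": -6, "turn": 0, "fingers": 0.8}
    - {"dx": 0, "dy": 0, "dz": -6, "turn": 0, "fingers": 0.8}
    - {"dx": 0, "dy": 0, "dz": -6, "turn": 0, "fingers": 0.8}
    - {"dx": 0, "dy": 0, "dz": -6, "turn": 0, "fingers": 0.8}
    - {"dx": 0, "dy": 0, "dz": -6, "turn": 0, "fingers": 0.8}
    - {"dx": 0, "dy": 0, "dz": -6, "turn": 0, "fingers": 0.8}
    - {"dx": 0, "dy": 0, "dz": -2, "turn": 0, "fingers": 0.8}
    - {"dx": 0, "dy": 0, "dz": 0, "turn": 0, "fingers": 0.8}

```text
clock: 17.88
position: [0.5511, -0.2231, 0.0325]
ee_rot: [-0.044, 0.999, 0.013, 0.016]
contact_force: [-0.4, 0.5, -0.7]
width: 0.0082
```

Emit:
play_rows:
  series:
    - {"dx": 0, "dy": 4, "dz": 0, "turn": 0, "fingers": 0.8}
    - {"dx": 0, "dy": 4, "dz": 0, "turn": 0, "fingers": 0.8}
    - {"dx": 0, "dy": 4, "dz": 0, "turn": 0, "fingers": 0.8}
    - {"dx": 0, "dy": 4, "dz": 0, "turn": 0, "fingers": 0.8}
    - {"dx": 0, "dy": 4, "dz": 0, "turn": 0, "fingers": 0.8}
    - {"dx": 0, "dy": 4, "dz": 0, "turn": 0, "fingers": 0.8}
    - {"dx": 0, "dy": 3, "dz": 0, "turn": 0, "fingers": 0.8}
    - {"dx": 0, "dy": 2, "dz": 0, "turn": 0, "fingers": 0.8}
    - {"dx": 0, "dy": 2, "dz": 0, "turn": 0, "fingers": 0.8}
    - {"dx": 0, "dy": 2, "dz": 0, "turn": 0, "fingers": 0.8}
    - {"dx": -0.1, "dy": 3, "dz": 0, "turn": 0, "fingers": 0.8}
    - {"dx": -0.1, "dy": 3, "dz": 0, "turn": 0, "fingers": 0.8}
    - {"dx": -0.1, "dy": 3, "dz": 0, "turn": 0, "fingers": 0.8}
    - {"dx": -0.1, "dy": 3, "dz": 0, "turn": 0, "fingers": 0.8}
    - {"dx": -0.1, "dy": 3, "dz": 0, "turn": 0, "fingers": 0.8}
    - {"dx": -0.1, "dy": 3, "dz": 0, "turn": 0, "fingers": 0.8}
    - {"dx": -0.1, "dy": 2, "dz": 0, "turn": 0, "fingers": 0.8}
    - {"dx": -0.1, "dy": 2, "dz": 0, "turn": 0, "fingers": 0.8}
    - {"dx": -0.1, "dy": 1, "dz": 0, "turn": 0, "fingers": 0.8}
    - {"dx": 0, "dy": 0, "dz": 0, "turn": 0, "fingers": 0.8}

```text
clock: 19.55
position: [0.551, -0.1604, 0.0339]
ee_rot: [-0.043, 0.999, 0.014, 0.017]
contact_force: [-0.1, -0.1, -0.0]
width: 0.0084
```

```bash
cat > park.py <<'E'
from h import *
import sys
x0=[.543,float(sys.argv[1]),1.595]
s=get_state(); print(round(s["clock"],2),np.round(s["position"],4),np.round(s["ee_rot"],4),np.round(s["contact_force"],1),s["width"])
q=get_image("scene"); w=get_image("wrist"); t=get_image("top")
cv2.imwrite(f"pics/{sys.argv[2]}.png",np.hstack([cv2.resize(q["pixels"][180:330,80:290],(400,286)),cv2.resize(w["pixels"],(381,286))])[:,:,::-1])
for n,im in(("scene",q),("wrist",w),("top",t)):
    u=proj(im,[[x0[0],x0[1],.045]],s)[0]
    c=[m for m in masks_of(im,"can") if m["region"][tuple(np.clip(np.round(u[::-1]).astype(int),0,[479,639]))]]
    for m in c[:1]: print(n,round(m["p"],2),m["region"].sum(),*fit(im,m["region"],cyl,x0,s))
    for m in masks_of(im,"line")[:2]:
        ys,xs=np.nonzero(m["region"]);P=back(im,np.c_[xs,ys],0,s)[:,:2];r=cv2.minAreaRect((P*1000).astype(np.float32))
        if np.hypot(*(P.mean(0)-[.555,-.037]))<.12: print(n,"line",round(m["p"],2),np.round(r[0],1),np.round(r[1],1),round(r[2],2))
E
python3 park.py -.1 k1
```

```text
19.55 [ 0.551  -0.1604  0.0339] [-0.0434  0.9988  0.014   0.0174] [-0.1 -0.1 -0. ] 0.008427381680527483
scene 0.85 3042 [ 0.5414 -0.1023  1.6014] 0.025
scene line 0.96 [553.6 -38.9] [238.1  11.9] 1.43
wrist 0.88 186363 [ 0.5412 -0.1014  1.596 ] 0.002
wrist line 0.56 [660.3 -38.2] [24.9  7.1] 5.7
top 0.97 2589 [ 0.5434 -0.0993  1.5698] 0.097
top line 0.84 [555.2 -37.8] [234.9  12. ] 1.34
```

Wrist and scene agree: can at y about -0.102, direction 0.028 rad, tape at about -0.038. About 63 mm remain.

Emit:
play_rows:
  series:
    - {"dx": -0.1, "dy": 2, "dz": 0, "turn": 0, "fingers": 0.8}
    - {"dx": -0.1, "dy": 2, "dz": 0, "turn": 0, "fingers": 0.8}
    - {"dx": -0.1, "dy": 2, "dz": 0, "turn": 0, "fingers": 0.8}
    - {"dx": -0.1, "dy": 3, "dz": 0, "turn": 0, "fingers": 0.8}
    - {"dx": -0.1, "dy": 3, "dz": 0, "turn": 0, "fingers": 0.8}
    - {"dx": -0.1, "dy": 3, "dz": 0, "turn": 0, "fingers": 0.8}
    - {"dx": -0.1, "dy": 3, "dz": 0, "turn": 0, "fingers": 0.2}
    - {"dx": -0.1, "dy": 3, "dz": 0, "turn": 0, "fingers": 0.2}
    - {"dx": -0.1, "dy": 3, "dz": 0, "turn": 0, "fingers": 0.2}
    - {"dx": -0.1, "dy": 3, "dz": 0, "turn": 0, "fingers": 0.2}
    - {"dx": -0.1, "dy": 3, "dz": 0, "turn": 0, "fingers": 0.2}
    - {"dx": -0.1, "dy": 3, "dz": 0, "turn": 0, "fingers": 0.2}
    - {"dx": -0.1, "dy": 3, "dz": 0, "turn": 0, "fingers": 0.2}
    - {"dx": -0.1, "dy": 2, "dz": 0, "turn": 0, "fingers": 0.2}
    - {"dx": -0.1, "dy": 2, "dz": 0, "turn": 0, "fingers": 0.2}
    - {"dx": -0.1, "dy": 1, "dz": 0, "turn": 0, "fingers": 0.2}
    - {"dx": -0.1, "dy": 1, "dz": 0, "turn": 0, "fingers": 0.2}
    - {"dx": -0.1, "dy": 0.5, "dz": 0, "turn": 0, "fingers": 0.2}
    - {"dx": 0, "dy": 0, "dz": 0, "turn": 0, "fingers": 0.2}
    - {"dx": 0, "dy": 0, "dz": 0, "turn": 0, "fingers": 0.2}

```text
clock: 21.67
position: [0.5489, -0.1133, 0.034]
ee_rot: [-0.043, 0.999, 0.014, 0.017]
contact_force: [-0.3, -0.3, -0.4]
width: 0.034
```

```bash
python3 park.py -.058 k2
```

```text
21.67 [ 0.5489 -0.1133  0.034 ] [-0.0433  0.9988  0.014   0.0174] [-0.3 -0.3 -0.4] 0.03401191701031856
scene 0.95 2911 [ 0.5407 -0.054   1.594 ] 0.042
scene line 0.43 [637.7 -37.1] [12.1 69.7] 89.17
wrist 0.79 186068 [ 0.54   -0.0536  1.5952] 0.003
top 0.82 2528 [ 0.5418 -0.0524  1.5794] 0.118
top line 0.72 [555.2 -37.5] [234.8  11.5] 1.06
```

Emit:
play_rows:
  series:
    - {"dx": 0, "dy": 1, "dz": 0, "turn": 0, "fingers": 0.2}
    - {"dx": 0, "dy": 1, "dz": 0, "turn": 0, "fingers": 0.2}
    - {"dx": 0, "dy": 1, "dz": 0, "turn": 0, "fingers": 0.2}
    - {"dx": 0, "dy": 1, "dz": 0, "turn": 0, "fingers": 0.2}
    - {"dx": 0, "dy": 1, "dz": 0, "turn": 0, "fingers": 0.2}
    - {"dx": 0, "dy": 1, "dz": 0, "turn": 0, "fingers": 0.2}
    - {"dx": 0, "dy": 1, "dz": 0, "turn": 0, "fingers": 0.2}
    - {"dx": 0, "dy": 1, "dz": 0, "turn": 0, "fingers": 0.2}
    - {"dx": 0, "dy": 1, "dz": 0, "turn": 0, "fingers": 0.2}
    - {"dx": 0, "dy": 1, "dz": 0, "turn": 0, "fingers": 0.2}
    - {"dx": 0, "dy": 1, "dz": 0, "turn": 0, "fingers": 0.2}
    - {"dx": 0, "dy": 1, "dz": 0, "turn": 0, "fingers": 0.2}
    - {"dx": 0, "dy": 0.8, "dz": 0, "turn": 0, "fingers": 0.2}
    - {"dx": 0, "dy": 0.5, "dz": 0, "turn": 0, "fingers": 0.2}
    - {"dx": 0, "dy": 0, "dz": 0, "turn": 0, "fingers": 0.2}
    - {"dx": 0, "dy": 0, "dz": 0, "turn": 0, "fingers": 0.2}
    - {"dx": 0, "dy": 0, "dz": 0, "turn": 0, "fingers": 0.2}

```text
clock: 23.53
position: [0.5489, -0.0982, 0.034]
ee_rot: [-0.043, 0.999, 0.014, 0.017]
contact_force: [0.6, -0.6, 0.3]
width: 0.0343
```

```bash
python3 park.py -.04 k3
```

```text
23.53 [ 0.5489 -0.0982  0.034 ] [-0.0434  0.9988  0.0141  0.0174] [ 0.6 -0.6  0.3] 0.03430525456520404
scene 0.77 2910 [ 0.5406 -0.0441  1.6046] 0.046
scene line 0.65 [640.2 -35.8] [70.2 13.6] 1.65
wrist 0.67 190801 [ 0.5397 -0.0431  1.5956] 0.017
top 0.79 2304 [ 0.5409 -0.0418  1.5841] 0.2
top line 0.74 [563.9 -37.3] [217.4  11.6] 1.07
```

Emit:
play_rows:
  series:
    - {"dx": 0, "dy": 0.7, "dz": 0, "turn": 0, "fingers": 0.2}
    - {"dx": 0, "dy": 0.7, "dz": 0, "turn": 0, "fingers": 0.2}
    - {"dx": 0, "dy": 0.7, "dz": 0, "turn": 0, "fingers": 0.2}
    - {"dx": 0, "dy": 0.7, "dz": 0, "turn": 0, "fingers": 0.2}
    - {"dx": 0, "dy": 0.6, "dz": 0, "turn": 0, "fingers": 0.2}
    - {"dx": 0, "dy": 0.5, "dz": 0, "turn": 0, "fingers": 0.2}
    - {"dx": 0, "dy": 0.4, "dz": 0, "turn": 0, "fingers": 0.2}
    - {"dx": 0, "dy": 0, "dz": 0, "turn": 0, "fingers": 0.2}
    - {"dx": 0, "dy": 0, "dz": 0, "turn": 0, "fingers": 0.2}
    - {"dx": 0, "dy": 0, "dz": 0, "turn": 0, "fingers": 0.2}

```text
clock: 24.82
position: [0.5489, -0.0935, 0.0341]
ee_rot: [-0.043, 0.999, 0.014, 0.017]
contact_force: [1.2, -0.4, -0.5]
width: 0.0342
```

```bash
python3 park.py -.04 k4
```

```text
24.82 [ 0.5489 -0.0935  0.0341] [-0.0434  0.9988  0.0142  0.0174] [ 1.2 -0.4 -0.5] 0.034164271825002604
scene 0.97 2981 [ 0.541  -0.0393  1.5895] 0.02
scene line 0.65 [638.9 -36.6] [67.  11.9] 1.8
wrist 0.83 190881 [ 0.5397 -0.0384  1.5954] 0.018
top 0.62 2261 [ 0.541  -0.0373  1.5867] 0.213
```

Can is over the tape in both cameras. I'll back off gently, rise and clear the view.

Emit:
play_rows:
  series:
    - {"dx": 0, "dy": -1, "dz": 0, "turn": 0, "fingers": 0.2}
    - {"dx": 0, "dy": -2, "dz": 0, "turn": 0, "fingers": 0.2}
    - {"dx": 0, "dy": -4, "dz": 0, "turn": 0, "fingers": 0.2}
    - {"dx": 0, "dy": -6, "dz": 0, "turn": 0, "fingers": 0.2}
    - {"dx": 0, "dy": -6, "dz": 0, "turn": 0, "fingers": 0.2}
    - {"dx": 0, "dy": -6, "dz": 0, "turn": 0, "fingers": 0.2}
    - {"dx": 0, "dy": 0, "dz": 5, "turn": 0, "fingers": 0.2}
    - {"dx": 0, "dy": 0, "dz": 15, "turn": 0, "fingers": 0.2}
    - {"dx": 0, "dy": 0, "dz": 20, "turn": 0, "fingers": 0.2}
    - {"dx": 0, "dy": 0, "dz": 20, "turn": 0, "fingers": 0.2}
    - {"dx": 0, "dy": 0, "dz": 20, "turn": 0, "fingers": 0.2}
    - {"dx": 0, "dy": 0, "dz": 20, "turn": 0, "fingers": 0.2}
    - {"dx": 0, "dy": 0, "dz": 20, "turn": 0, "fingers": 0.2}
    - {"dx": 0, "dy": -20, "dz": 10, "turn": 0, "fingers": 0.2}
    - {"dx": 0, "dy": -25, "dz": 10, "turn": 0, "fingers": 0.2}
    - {"dx": 0, "dy": -25, "dz": 0, "turn": 0, "fingers": 0.2}
    - {"dx": 0, "dy": -25, "dz": 0, "turn": 0, "fingers": 0.2}
    - {"dx": 0, "dy": -25, "dz": 0, "turn": 0, "fingers": 0.2}
    - {"dx": 0, "dy": -20, "dz": 0, "turn": 0, "fingers": 0.2}
    - {"dx": 0, "dy": 0, "dz": 0, "turn": 0, "fingers": 0.2}

```text
clock: 26.93
position: [0.5462, -0.269, 0.1873]
ee_rot: [-0.042, 0.999, 0.013, 0.019]
contact_force: [-0.2, 0.1, 0.7]
width: 0.034
```

```bash
python3 park.py -.04 k5; python3 - <<'E'
from h import *
p=get_image("top"); cv2.imwrite("pics/t9.png",p["pixels"][:,:,::-1])
E
```

```text
26.93 [ 0.5462 -0.269   0.1873] [-0.0421  0.9988  0.0135  0.019 ] [-0.2  0.1  0.7] 0.03395518989744896
scene 0.91 3044 [ 0.5418 -0.0397  1.5891] 0.024
scene line 0.53 [639.  -36.4] [67.5 12.4] 1.65
top 0.97 2808 [ 0.5413 -0.038   1.6119] 0.03
top line 0.64 [554.1 -38.4] [237.1  11.9] 1.59
```

View pics/t9.png

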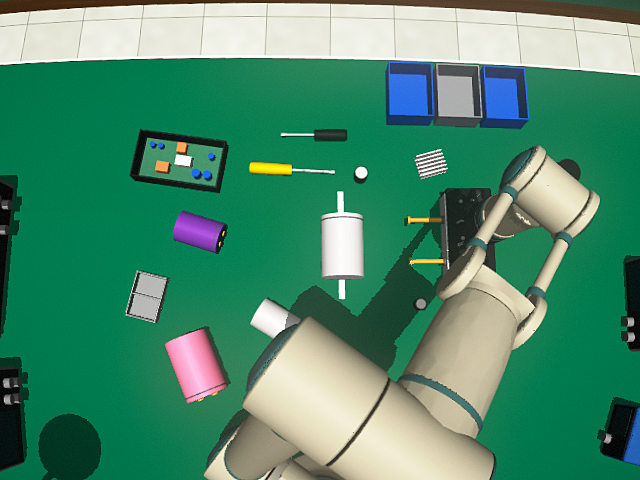

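The picture shows the can at (342,246) centred over the tape, with tape showing at (341,202) and (342,290). The bystanders are where they were and the gripper is clear. Both cameras put it within about 1 mm of the line, so I'm handing in.

```bash
python3 -c "
from rig import *
print(sign_off())"
```

```text
the job is handed in; nothing more can be done
None
```

I rolled the capacitor to the tester, pressed it on the plungers, rolled it back and left it lying on the tape. The job was handed in at about 27 s; no verdict is reported.

- **Press:** Touch came with the TCP at y about -0.078. The wrist force then stayed at 9.6 to 10.4 N from 11.7 to 13.2 s. Allowing for friction of up to a third, that is about 6.5 to 10 N on the plungers. I could not measure the plunger force itself. Just after the press the camera fits put the can within about 0.01 rad of the tester's direction.
- **Parking:** The last top view puts the can at (0.541, -0.038) with the tape line at -0.038 to -0.039, and the scene camera gives -0.040. So it is within about 1 mm of the line, about 13 mm from the tape's middle and within about 0.02 rad of its direction, with tape showing at both ends. The gripper was clear above the tester, and I saw no bystander moved.
- **Disagreements:** The cameras differ by 1 to 3 mm on where the tape and can are. Fast moves and the push tilted the tool by up to about 0.08 rad, which did no visible harm.

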